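# Prop a machine guard open on its stay

### The job

Open the bench machine's front guard by its flat steel stay and keep it open: lift the stay by its knob, bring the stay's third hole (counting from the guard end) over the upright peg on the deck and let it drop until the stay lies flat with the peg standing through that hole, then let go. The peg may be clamped anywhere along its slot, so feel for it gently and never lean hard on it; leave everything else where it is.

Things in the scene. Friction and masses are not known exactly. Their poses are not given: they have to be found in the camera images.
- machine: Low pale-blue bench machine, fixed, 440 mm wide (y), flat deck 90 mm above the table. Origin on the table at the middle of the machine's front, in the plane of the shut guard; x points to the machine's back (deck from x = 15 to 315 mm), y to its left seen from the robot, z up. A control box 55 mm tall stands on the deck's right edge (y = -215 to -155, x = 50 to 250 mm).
- guard (a joint): Guard's opening angle, rad: 0 shut, growing as its right edge swings to the robot, stop at 1.1; starts 0 to 0.12. Upright clear panel in an aluminium frame, 280 mm wide, 12 mm thick, top 87 mm above the table, on a vertical hinge at its left edge. A weak spring shuts it (0.6 N m per rad; hinge friction about 0.1 N m).
- guard_hinge (a point): Point on the guard's vertical hinge axis at deck height: machine frame x = 0, y = 160, z = 90 mm. The stay's pivot is on the guard's top rail 150 mm from this axis: at guard angle a, in the machine frame, at x = -150 sin(a), y = 160 - 150 cos(a) mm.
- stay: Flat steel bar 28 x 5 mm, 272 mm long, 0.2 to 0.3 kg. Origin at its pivot on the guard, mid thickness, 97.5 mm above the table; x runs along the bar to its knob. Holes 12 mm wide at x = 90, 125, 160, 195 mm. It swivels and tips up freely at the pivot; when down it lies level, underside 5 mm above the deck, and goes no lower. Starts level, swung left of the peg.
- stay_knob (a point): Middle of the knob: an upright round post 18 mm in diameter, 35 mm tall, standing on the bar at x = 235 mm from the pivot; this point is 17.5 mm above the bar's top face (117.5 mm above the table when level).
- third_hole (a point): Centre of the third hole, at mid thickness of the bar, 160 mm from the pivot.
- slot_plate: Slotted plate 64 x 34 x 3 mm, flat on the deck at machine x = 85, y = 28 mm. Origin: its centre at deck height, axes as the machine's. The round steel peg (10 mm wide, tip bevelled to 9 mm, 19 mm above the deck) is clamped upright in the slot, on y = 0, anywhere from x = -14 to +14 mm: not measured. With the third hole on it the guard is open 0.40 to 0.65 rad.
- tape_roll: Bystander: cardboard ring, 52 mm across, 18 mm tall, on the deck. Origin under its centre.
- small_tin: Bystander: small tin, 44 mm across, 45 mm tall, on the deck. Origin under its centre.
- ink_tin: Bystander: ink tin, 84 mm across, 80 mm tall, on the table to the left. Origin under its centre.
- wash_bottle: Bystander: bottle, 64 mm across, 170 mm tall, on the table to the left. Origin under its centre.
- ink_knife: Bystander: ink spatula, 280 mm long, lying on the table to the right.
- spanner: Bystander: spanner, 180 mm long, lying on the table to the left.
- card_box: Bystander: cardboard box 160 x 110 x 70 mm on the table to the right. Origin under its centre.

How it is judged:
By the outcome, as a careful person would: the job done as asked, in the order asked, and still so for the second after the job is handed in, with the robot touching nothing.
It also fails if it takes over 64 s, if anything falls off the work surface, if the arm or the gripper's body presses on something with over 40 N, if the wrist force passes 120 N, or if a joint passes its speed limit or range.

### The arm

A 7-joint arm with a two-finger parallel gripper is mounted at the origin on the work surface. World frame = base frame: x ahead of the robot, y to its left, z up, the work surface at z = 0. Lengths are in m, angles in rad, forces in N, time in s.
With the tool pointing down it reaches from about 0.425 to 0.975 m from the base axis. Payload 16.7 kg.
Tool frame: the origin (TCP) lies at the very end of the fingers, on their centre line; the grasp point (between the pads) lies 19 mm behind it; y points along the fingers, z is the direction in which the jaws open and shut, and the axes are right-handed (so a half turn about y gives the same grasp; the last joint's range is limited). The gripper opens to 85 mm and grips with 20 to 120 N. Pads are 22 mm wide; open, the fingers measure 114 mm over their backs; the gripper's body (76 mm by 85 mm) begins 54 mm behind the grasp point. The pads swing forward as they close: fully open they stand 13 mm farther back than shut.
Start: joints at [-1.345, 0.426, 0.074, 1.606, -0.034, 1.111, -0.067], TCP at [0.248, 0.628, 0.211] pointing down, gripper open.
Joint ranges: [-2.85, 2.85], [-0.5, 2.14], [-1.23, 1.37], [0.21, 2.46], [-1.02, 4.16], [0.16, 2.05], [-2.73, 2.73]. Speed limits (rad/s): [1.89, 1.89, 2.39, 2.39, 3.01, 3.01, 3.01].

### API

Orientations are given as a unit quaternion [w, x, y, z].
In Python, from bench import sensors, optics, bot gives the robot as it stands.
- The arm moves only by the tool move_arm, never from a script. Its argument "commands" is a list of rows, each a list of 3 entries, a list of its own where there are three numbers: the shift along the world's x, y, z in m, then the turn about the world's z in degrees, then the opening, from 0 (shut) to 1 (fully open). In form: [[[tx, ty, tz], twist, fingers], ...]. A call has 1 to 5 rows; each row is the pose to reach, as a shift and turn from the pose commanded when the call began; what a row does not reach only later rows make up. A row lasts 1/8 s, in which the tool goes at most 62.5 mm and 10.7 degrees, less where a joint would pass 70% of its speed; a pose out of reach is approached as far as the arm can. A call with a gripper value outside its range is refused whole. The fingers move at their own pace and stop on an object; "grip_force" is the grip in N (left out, the last holds). Time passes only in rows, so rows that repeat a pose let the fingers close. It gives the time, the measured TCP pose, the force and the opening at its end, in the units of the state.
- sensors.sense(): the state, without advancing time (a new reading comes with each control period).
- optics.grab_frame(name): name is "side" or "top" or "wrist"; returns a dict with "color" (384x512x3 uint8, red, green, blue), "range_z" (384x512 float32, m along the optical axis (not along the pixel's ray), 0 where there is no reading), "mtx" (3x3 intrinsics, pixels), "rvec" (rotation vector, rad) and "tvec" (3), from world to camera coordinates, as OpenCV has them. Camera axes: x right, y down, z forward; pixel columns grow to the right and rows downward; lengths in m; the calibration is good to about 2 mm. A picture is of the moment at which its call begins.
- bot.close_job(): hands the job in, once; it reports no verdict.
The state is a dict: "t": time; "qpos": joint angles; "joint_velocities": joint speeds; "effort": joint torques, N m; "tool_pos": TCP position; "tool_rot": TCP orientation; "wrist_force": force on the tool from outside, world axes, zero at the start; "moment": the same for the moment, N m; "opening": opening from 0.0 (shut) to 1.0 (fully open).
Only numpy, scipy, OpenCV 4.12 (cv2) and the standard library are available. Lean on these libraries where they do the work, as an engineer would, in place of code of your own. Each camera call takes 0.05 s, during which the arm holds its last target.

## Working session

There is one attempt and no reset: what is moved stays moved. The work goes in short steps, Python scripts to look and compute and a tool call to move; the robot and the scene stay as the last step left them, time stands still between calls to the robot, and variables do not carry over. Pictures are saved under pics/ and viewed, and the job is handed in when it is done.

Besides the shell and the picture viewer there is one more tool, called after "Request:" as name([rows], argument=value, ...), one row to a line, values as JSON. move_arm: Moves the arm, as the interface text tells. Its arguments: {"type":"object","properties":{"commands":{"type":"array"},"grip_force":{"type":"number"}},"required":["commands"]}

```bash
mkdir -p pics
cat > h.py <<'E'
import numpy as np, cv2
from bench import sensors, optics, bot
def grab(n,save=None):
    f=optics.grab_frame(n)
    if save: cv2.imwrite('pics/'+save,cv2.cvtColor(f['color'],cv2.COLOR_RGB2BGR))
    np.savez('last_'+n+'.npz',**f)
    return f
def RT(f): return cv2.Rodrigues(np.array(f['rvec'],float))[0],np.array(f['tvec'],float).reshape(3)
def plane(f,u,v,z):
    R,t=RT(f);c=-R.T@t;d=R.T@np.linalg.inv(f['mtx'])@np.array([u,v,1.]);return c+d*(z-c[2])/d[2]
def pt(f,u,v):
    R,t=RT(f);Z=f['range_z'][int(v),int(u)];return R.T@(np.linalg.inv(f['mtx'])@np.array([u,v,1.])*Z-t)
def proj(f,P): return cv2.projectPoints(np.array(P,float).reshape(-1,3),np.array(f['rvec'],float),np.array(f['tvec'],float),np.array(f['mtx'],float),None)[0].reshape(-1,2)
E
python3 - <<'E'
from h import *
for n in('top','side','wrist'):
    f=grab(n,n+'0.png');R,t=RT(f);print(n,-R.T@t)
s=sensors.sense()
print(s['t'],s['tool_pos'],s['tool_rot'],s['wrist_force'],s['opening'])
E
```

```text
top [ 0.33645519 -0.0584203   1.61103676]
side [ 0.05965688 -1.0298731   0.78674769]
wrist [0.18246108 0.65314576 0.37298504]
0.15 [0.24762266 0.62759119 0.2100971 ] [-0.69433179  0.69499103 -0.13213102  0.13203114] [-0.63828277  0.1981726   0.07594844] 1.000956981510464
```

View pics/top0.png

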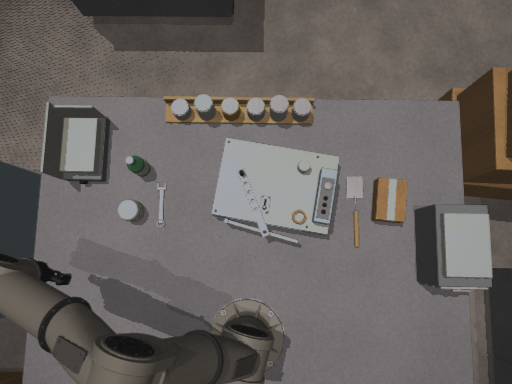

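View pics/side0.png

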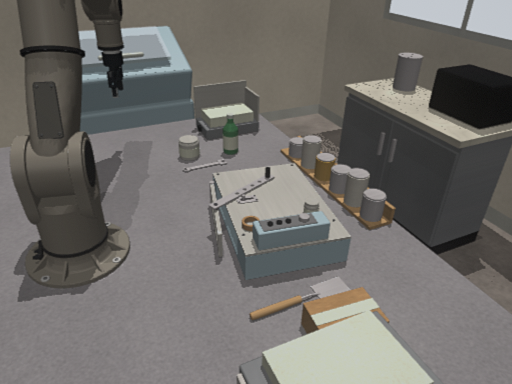

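View pics/wrist0.png

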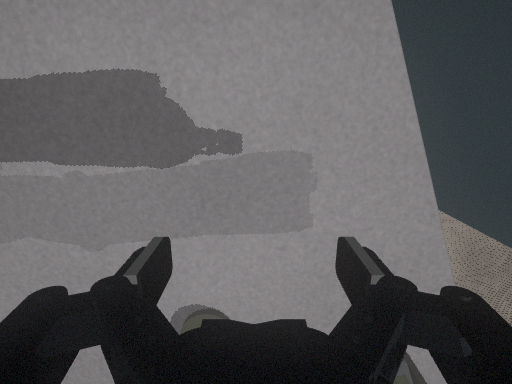

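Run:
```python
from h import *
f=dict(np.load('last_top.npz'));im=cv2.cvtColor(f['color'],cv2.COLOR_RGB2BGR)
cv2.imwrite('pics/top_z.png',cv2.resize(im[130:255,205:345],None,fx=5,fy=4.8,interpolation=cv2.INTER_CUBIC))
g=dict(np.load('last_side.npz'));im=cv2.cvtColor(g['color'],cv2.COLOR_RGB2BGR)
cv2.imwrite('pics/side_z.png',cv2.resize(im[155:270,200:350],None,fx=5,fy=5,interpolation=cv2.INTER_CUBIC))
print(f['mtx'],f['range_z'].max())
for u,v in((242,174),(265,233),(265,203),(225,160)):print(pt(f,u,v))
```

```text
[[406.92724209   0.         255.26518786]
 [  0.         406.92724209 192.6531719 ]
 [  0.           0.           1.        ]] 2.5954528
[0.60778988 0.0218355  0.12271413]
[ 0.39198548 -0.06737334  0.09769147]
[ 0.504014   -0.06554337  0.09465596]
[0.66746675 0.09010526 0.08770926]
```

View pics/top_z.png

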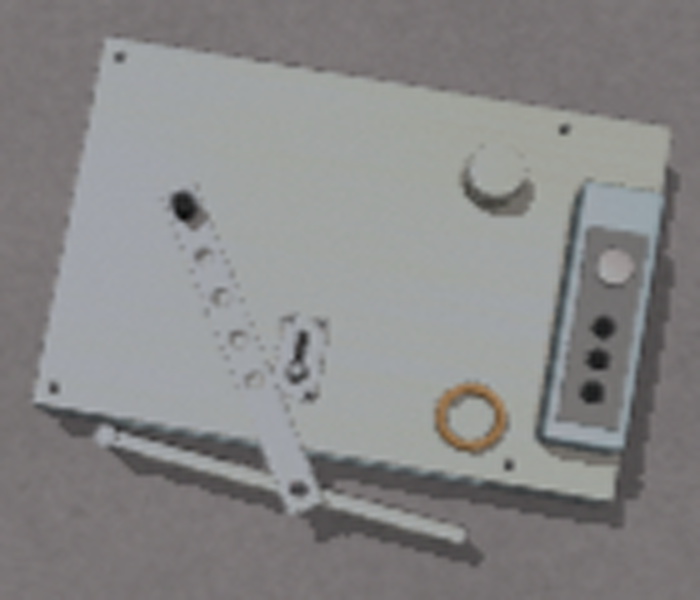

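View pics/side_z.png

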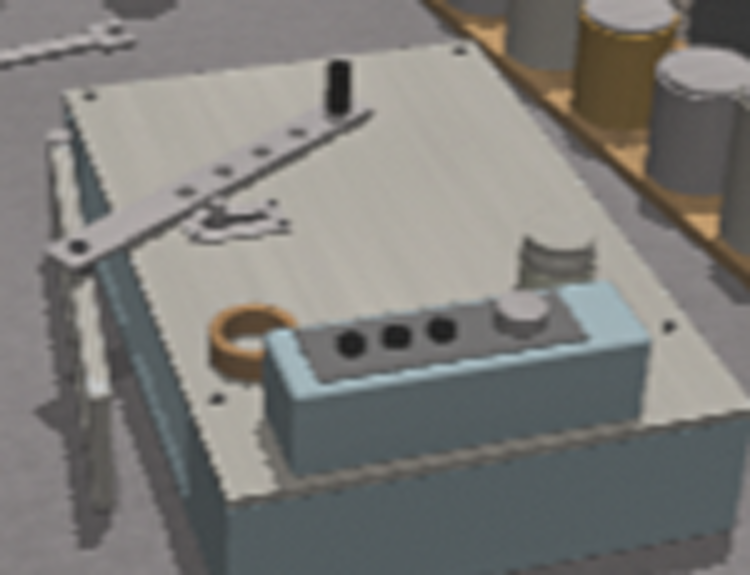

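```bash
cat > m.py <<'E'
from h import *
f=dict(np.load('last_top.npz'));g=dict(np.load('last_side.npz'))
Z=lambda u,v:(205+(u+.5)/5-.5,130+(v+.5)/4.8-.5)
S=lambda u,v:(200+(u+.5)/5-.5,155+(v+.5)/5-.5)
tri=[]
for c,mm in (((107,38),(315,220)),((668,128),(315,-220)),((37,403),(15,220)),((612,498),(15,-220))):
    tri.append((plane(f,*Z(*c),.09)[:2],np.array(mm)/1000))
W=np.array([a for a,b in tri]);M=np.array([b for a,b in tri])
a,b=W-W.mean(0),M-M.mean(0)
yaw=np.arctan2((b[:,0]*a[:,1]-b[:,1]*a[:,0]).sum(),(b*a).sum())
c,s=np.cos(yaw),np.sin(yaw);R=np.array([[c,-s],[s,c]]);T=W.mean(0)-R@M.mean(0)
if __name__=='__main__':
    print('machine',T,np.degrees(yaw),'resid',(W-(M@R.T+T))*1000)
    tm=lambda p:R.T@(np.array(p)[:2]-T)*1000
    for n,zt,zs,z in(('pivot',(298,488),(78,247),.100),('knobtop',(183,206),(339,66),.135),('peg tip',(297,370),(214,210),.109),('plate',(303,357),None,.093),('h1',(253,380),(186,191),.1),('h3',(220,297),(261,151),.1),('h4',(205,255),(297,132),.1)
      ,('tin',(497,172),None,.135),('tape',(471,417),None,.108)):
        p=plane(f,*Z(*zt),z);print(n,'top',p,tm(p))
        if zs: q=plane(g,*S(*zs),z);print('    side',q,tm(q))
    from scipy.spatial.transform import Rotation as Ro
    st=sensors.sense();q=st['tool_rot'];r=Ro.from_quat([q[1],q[2],q[3],q[0]]).as_matrix();print(r)
    print('jaw yaw',np.degrees(np.arctan2(r[1,2],r[0,2])),st['t'])
E
python3 m.py
```

```text
machine [ 0.41191241 -0.07939351] -8.68314372239186 resid [[-1.23498261 -1.87153476]
 [-1.74898541  3.34544694]
 [ 1.15649479 -3.18813287]
 [ 1.82747324  1.71422069]]
pivot top [ 0.39821246 -0.06429672  0.1       ] [-15.82208464  12.85547549]
    side [ 0.39734902 -0.05909959  0.1       ] [-17.46024101  17.8626859 ]
knobtop top [0.61104031 0.02425918 0.135     ] [181.19711476 132.52699397]
    side [0.61277636 0.02474031 0.135     ] [182.84063601 133.26470166]
peg tip top [ 0.48861652 -0.06199752  0.109     ] [73.19868296 28.77662566]
    side [ 0.48297665 -0.06658857  0.109     ] [68.31657064 23.38673706]
plate top [ 0.50051817 -0.06636173  0.093     ] [85.62278185 26.25922409]
h1 top [ 0.48113724 -0.02935626  0.1       ] [60.87727739 59.91461136]
    side [ 0.4812848  -0.02671211  0.1       ] [60.62395942 62.55073066]
h3 top [ 0.54577984 -0.00331577  0.1       ] [120.84762941  95.41572283]
    side [ 0.544765   -0.00117862  0.1       ] [119.52177845  97.37517404]
h4 top [0.57881239 0.00870346 0.1       ] [151.68703485 112.28411827]
    side [0.57665167 0.01145862 0.1       ] [149.13513342 114.68150349]
tin top [ 0.64140085 -0.20679613  0.135     ] [246.0920979  -91.29650314]
tape top [ 0.45472085 -0.19104357  0.108     ] [  59.17359617 -103.90757585]
[[ 9.30218339e-01 -3.12910725e-04  3.67006463e-01]
 [-3.67006594e-01 -8.89504584e-04  9.30217914e-01]
 [ 3.53787694e-05 -9.99999555e-01 -9.42273776e-04]]
jaw yaw 68.46887383920296 0.15
```

Request:
move_arm([
  [[0.02,-0.05,0.04],8,1],
  [[0.055,-0.1,0.06],16,1],
  [[0.09,-0.15,0.06],24,1],
  [[0.125,-0.2,0.06],32,1],
  [[0.16,-0.25,0.06],40,1],
], grip_force=40)

```text
t: 0.78
tool_pos: [0.4079, 0.377, 0.2707]
tool_rot: [0.698, -0.698, -0.115, 0.115]
wrist_force: [0.9, 0.0, 0.5]
opening: 0.997
```

Request:
move_arm([
  [[0.03,-0.05,0],4,1],
  [[0.06,-0.1,0],4,1],
  [[0.09,-0.15,0],4,1],
  [[0.12,-0.2,0],4,1],
  [[0.14,-0.25,0],4,1],
])

```text
t: 1.4
tool_pos: [0.5478, 0.127, 0.2705]
tool_rot: [-0.694, 0.694, 0.138, -0.138]
wrist_force: [2.2, 0.7, -0.2]
opening: 0.996
```

Request:
move_arm([
  [[0.02,-0.04,0],0,1],
  [[0.04,-0.08,0],0,1],
  [[0.063,-0.104,0],0,1],
  [[0.063,-0.104,0],0,1],
  [[0.063,-0.104,0],0,1],
])

```text
t: 2.02
tool_pos: [0.6097, 0.0253, 0.2703]
tool_rot: [0.694, -0.693, -0.138, 0.138]
wrist_force: [0.7, 0.7, -0.7]
opening: 1.0
```

Run:
```python
from h import *
f=grab('wrist','w1.png');R,t=RT(f);print(-R.T@t,R)
s=sensors.sense();print(s['t'],s['tool_pos'],s['tool_rot'],s['wrist_force'],s['qpos'])
```

```text
[ 0.544999   -0.00174497  0.43330992] [[-0.38182337  0.92423434  0.00133728]
 [ 0.88842238  0.36662895  0.27620444]
 [ 0.25478734  0.10664937 -0.96109798]]
2.075 [0.60958095 0.02571623 0.27038812] [ 0.69360048 -0.69339886 -0.13787527  0.13822738] [-0.38929475  0.6053069  -0.18602303] [-0.42501824  0.28055963  0.34610356  1.70203648 -0.10213481  1.17722597
  1.91167441]
```

View pics/w1.png

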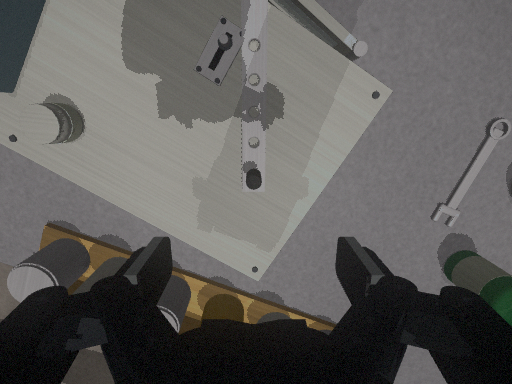

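Run:
```python
import cv2
im=cv2.imread('pics/w1.png');cv2.imwrite('pics/w1z.png',cv2.resize(im[0:100,170:300],None,fx=6,fy=6,interpolation=cv2.INTER_CUBIC))
cv2.imwrite('pics/w1k.png',cv2.resize(im[90:200,200:310],None,fx=5,fy=5,interpolation=cv2.INTER_CUBIC))
```

```text
(no output)
```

View pics/w1z.png

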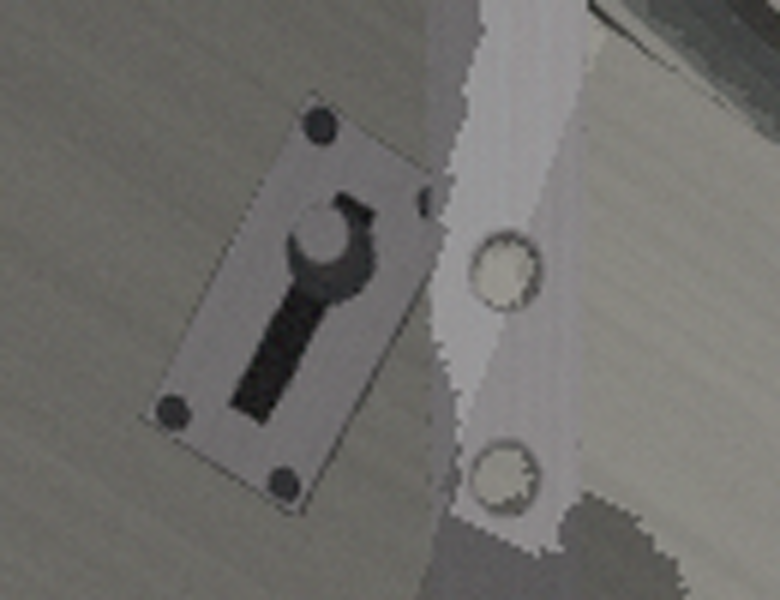

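View pics/w1k.png

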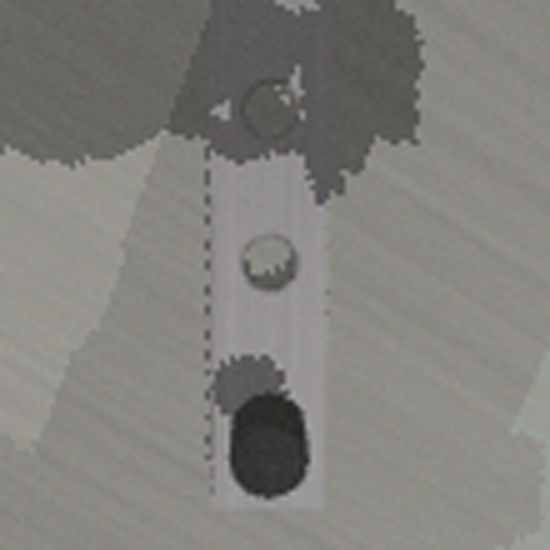

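Run:
```python
from h import *
from m import R,T
f=dict(np.load('last_wrist.npz'));print(f['mtx'][0,0],(np.array([.545,-.0017])))
tm=lambda p:R.T@(np.array(p)[:2]-T)*1000
A=lambda u,v:(170+(u+.5)/6-.5,(v+.5)/6-.5)
B=lambda u,v:(200+(u+.5)/5-.5,90+(v+.5)/5-.5)
for n,p,z in(('peg',A(320,235),.109),('h1',A(505,271),.1),('h2',A(505,477),.1),('h3',B(270,109),.1),('h4',B(269,262),.1),('knob',B(268,459),.135),
 ('c1',A(320,126),.093),('c2',A(173,412),.093),('c3',A(284,484),.093),('slotend',A(250,412),.093),('deckcornerBL',(257,272),.09),('hingebolt',(375,95),.09)):
    q=plane(f,*p,z);print(n,q,tm(q),pt(f,*p)[2])
```

```text
277.82969695676786 [ 0.545  -0.0017]
peg [ 0.48914814 -0.05905926  0.109     ] [73.28062013 31.76146234] 0.10785052729811652
h1 [ 0.48029951 -0.02770811  0.1       ] [59.80032415 61.41740111] 0.08876951300338007
h2 [ 0.51234902 -0.01445867  0.1       ] [89.48222578 79.35349589] 0.0897440135386251
h3 [ 0.54450263 -0.00135329  0.1       ] [119.28878575  97.16289398] 0.08763396704287488
h4 [0.57685933 0.01176053 0.1       ] [149.29482591 115.01129867] 0.08959161266606697
knob [0.61344837 0.02659604 0.135     ] [183.22478194 135.20061167] 0.13404583723353986
c1 [ 0.46985181 -0.06813881  0.093     ] [55.57619392 19.87280785] 0.09489941893147395
c2 [ 0.52500178 -0.07687414  0.093     ] [111.41282969  19.56359276] 0.09368813342429286
c3 [ 0.52888834 -0.05315029  0.093     ] [111.67325066  43.60228428] 0.09507667001068747
slotend [ 0.51946296 -0.06347403  0.093     ] [103.91448477  31.97391855] 0.09268870355076052
deckcornerBL [0.74268028 0.08571723 0.09      ] [302.04995801 213.15432597] 0.08987370518667735
hingebolt [0.47323718 0.12285509 0.09      ] [ 30.08841863 209.18869308] 0.09165531792356571
```

Request:
move_arm([
  [[0.003,0,-0.05],0,1],
  [[0.003,0,-0.1],0,1],
  [[0.003,0,-0.14],0,1],
  [[0.003,0,-0.155],0,1],
  [[0.003,0,-0.165],0,1],
])

```text
t: 2.7
tool_pos: [0.6133, 0.0255, 0.1059]
tool_rot: [0.694, -0.693, -0.138, 0.138]
wrist_force: [0.9, 0.2, 0.3]
opening: 0.999
```

Request:
move_arm([
  [[0,0,0],0,0.5],
  [[0,0,0],0,0.1],
  [[0,0,0],0,0.1],
  [[0,0,0],0,0.1],
  [[0,0,0],0,0.1],
], grip_force=40)

```text
t: 3.32
tool_pos: [0.6133, 0.025, 0.1059]
tool_rot: [-0.694, 0.694, 0.138, -0.138]
wrist_force: [1.4, 0.4, 0.3]
opening: 0.175
```

Run:
```python
from h import *
f=grab('wrist','w2.png')
s=sensors.sense();print(s['t'],s['tool_pos'],s['tool_rot'],s['wrist_force'],s['opening'])
```

```text
3.375 [0.61328255 0.02495989 0.10584339] [-0.69354464  0.69357904  0.13795784 -0.1375194 ] [1.80794075 0.93262616 0.51317655] 0.17330505766172044
```

View pics/w2.png

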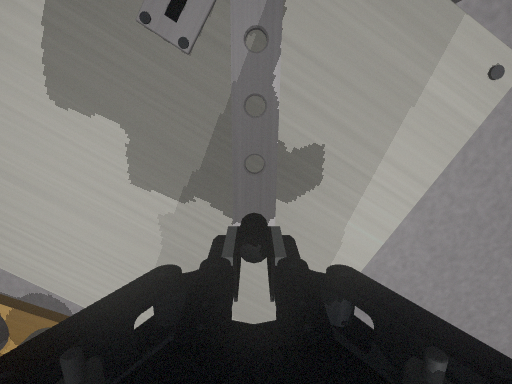

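Request:
move_arm([
  [[-0.0013,-0.0005,0.01],0,0.1],
  [[-0.003,-0.0012,0.02],0,0.1],
  [[-0.0049,-0.002,0.03],0,0.1],
  [[-0.0074,-0.003,0.04],0,0.1],
  [[-0.0074,-0.003,0.04],0,0.1],
])

```text
t: 4.0
tool_pos: [0.606, 0.0218, 0.1467]
tool_rot: [0.694, -0.694, -0.138, 0.137]
wrist_force: [2.5, 1.2, -1.8]
opening: 0.171
```

Run:
```python
from h import *
f=grab('wrist','w3.png');grab('side','s3.png');grab('top','t3.png')
s=sensors.sense();print(s['t'],s['tool_pos'],s['tool_rot'],s['wrist_force'],s['moment'],s['opening'])
```

```text
4.15 [0.60576472 0.02210778 0.14552507] [ 0.69356076 -0.69353912 -0.13792645  0.13767082] [ 1.7827547   0.46872087 -0.7824366 ] [ 0.13358179 -0.3917096  -0.04628731] 0.16965416289660665
```

View pics/w3.png

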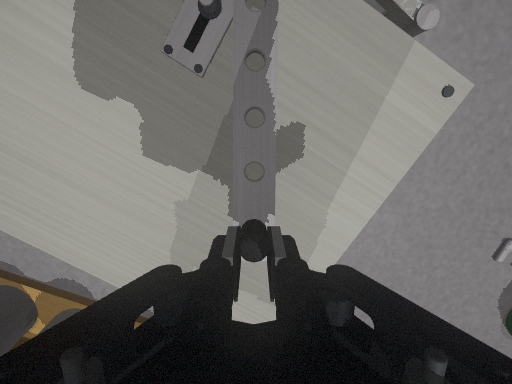

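View pics/s3.png

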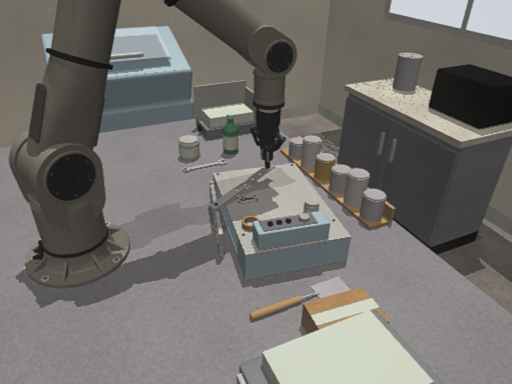

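```bash
cat > plan.py <<'E'
from h import *
from m import R,T
from scipy.optimize import brentq
T2=T+R@np.array([-.0015,.0036])
H=R@np.array([0,.16])+T2
P=np.array([.4891,-.0591])
piv=lambda a:R@np.array([-.15*np.sin(a),.16-.15*np.cos(a)])+T2
a=brentq(lambda a:np.linalg.norm(P-piv(a))-.16,.3,.9)
u=(P-piv(a))/.16
if __name__=='__main__':
    p0=np.array([.3964,-.0618]);print('hinge',H,'r',np.linalg.norm(p0-H))
    m=R.T@(p0-T2);print('a0',np.arctan2(-m[0],.16-m[1]))
    print('a',a,'pivot',piv(a),'bar yaw',np.degrees(np.arctan2(u[1],u[0])),'knob level',P+.075*u)
    for h in(.04,.03,.02,.01):
        th=np.arcsin(h/.235);d=.235*np.cos(th)-.027*np.sin(th)
        print(h,'knob grasp',piv(a)+d*u,'hole horiz',160*np.cos(th),'hole rise',160*np.sin(th))
    # intermediate at guard angles
    for aa in(.15,.25,.35,.45):
        print(aa,piv(aa))
E
python3 plan.py
```

```text
hinge [0.43512829 0.08255782] r 0.14946257399667864
a0 0.11055841949768476
a 0.6028116895253927 pivot [ 0.3324048  -0.02674856] bar yaw -11.665433939932571 knob level [ 0.56255087 -0.07426474]
0.04 knob grasp [ 0.55469161 -0.07264211] hole horiz 157.665173472809 hole rise 27.234042553191493
0.03 knob grasp [ 0.55729221 -0.07317903] hole horiz 158.69088709183544 hole rise 20.425531914893615
0.02 knob grasp [ 0.55946546 -0.07362772] hole horiz 159.41949921999108 hole rise 13.617021276595747
0.01 knob grasp [ 0.5612172  -0.07398939] hole horiz 159.85507243402753 hole rise 6.808510638297872
0.15 [ 0.39057828 -0.0606738 ]
0.25 [ 0.37650154 -0.05551066]
0.35 [ 0.36301058 -0.04896798]
0.45 [ 0.3502402  -0.04111114]
```

Request:
move_arm([
  [[-0.005,-0.0095,0],-3.4,0.1],
  [[-0.0102,-0.019,0],-6.8,0.1],
  [[-0.0153,-0.0284,0],-10.2,0.1],
  [[-0.0204,-0.0379,0],-13.6,0.1],
  [[-0.0255,-0.0473,0],-17,0.1],
])

```text
t: 4.78
tool_pos: [0.5804, -0.0255, 0.1455]
tool_rot: [-0.706, 0.706, 0.033, -0.033]
wrist_force: [3.3, 0.8, -1.2]
opening: 0.172
```

Request:
move_arm([
  [[-0.005,-0.0095,0],-3.4,0.1],
  [[-0.0102,-0.019,0],-6.8,0.1],
  [[-0.0153,-0.0284,0],-10.2,0.1],
  [[-0.0204,-0.0379,0],-13.6,0.1],
  [[-0.0255,-0.0473,0],-17,0.1],
])

```text
t: 5.4
tool_pos: [0.5545, -0.0732, 0.1455]
tool_rot: [-0.703, 0.703, -0.072, 0.072]
wrist_force: [3.6, -1.0, -1.3]
opening: 0.166
```

Run:
```python
from h import *
f=grab('wrist','w4.png');g=grab('side','s4.png');grab('top','t4.png')
s=sensors.sense();print(s['t'],s['tool_pos'],s['tool_rot'],s['wrist_force'],s['moment'],s['opening'])
im=cv2.cvtColor(g['color'],cv2.COLOR_RGB2BGR)
cv2.imwrite('pics/s4z.png',cv2.resize(im[140:270,190:340],None,fx=5,fy=4.6,interpolation=cv2.INTER_CUBIC))
```

```text
5.55 [ 0.55427051 -0.07310169  0.14553937] [-0.70344682  0.70355242 -0.07146864  0.07119548] [ 1.06354405 -0.22031255 -1.46074097] [-0.17754889 -0.47832073  0.07633291] 0.1724997987598467
```

View pics/w4.png

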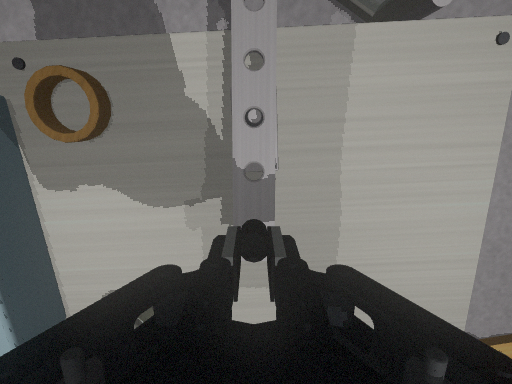

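View pics/s4z.png

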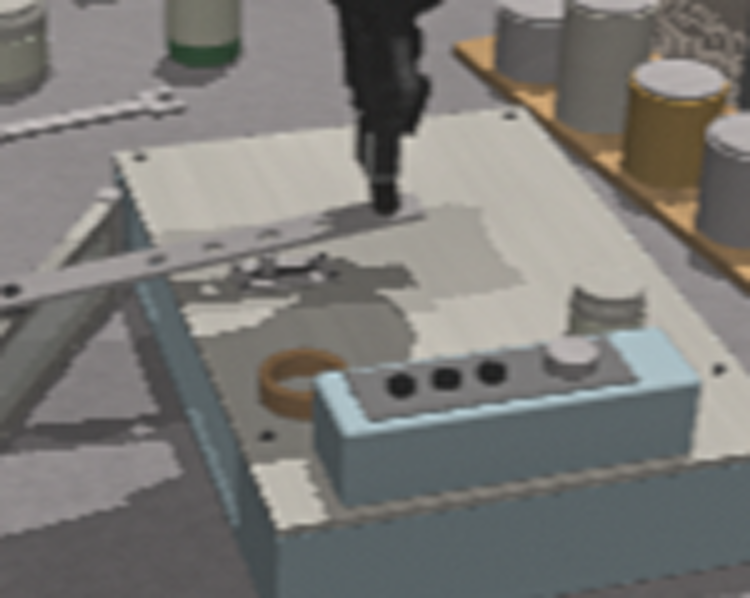

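Run:
```python
import cv2
im=cv2.imread('pics/w4.png');cv2.imwrite('pics/w4z.png',cv2.resize(im[45:145,222:292],None,fx=6,fy=6,interpolation=cv2.INTER_CUBIC))
```

```text
(no output)
```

View pics/w4z.png

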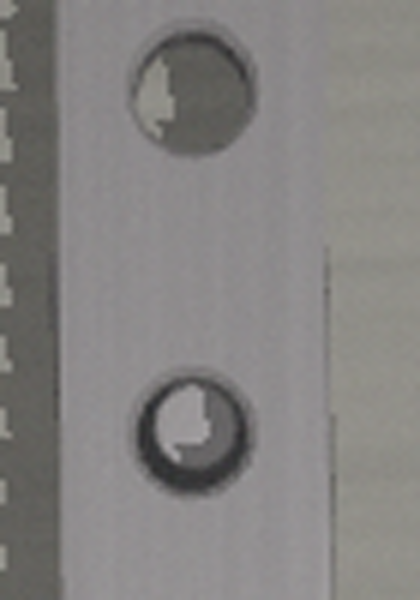

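Run:
```python
from h import *
from plan import u,P
f=dict(np.load('last_wrist.npz'))
A=lambda a,b:(222+(a+.5)/6-.5,45+(b+.5)/6-.5)
n=np.array([-u[1],u[0]])
peg=plane(f,*A(195,422),.109)[:2];print('peg',peg,P)
for z in(.1255,.1272,.129):
    h=plane(f,*A(193,431),z)[:2]; print(z,h,'hole-peg along',1000*(h-peg)@u,'lat',1000*(h-peg)@n)
print('depth h3 rim', [pt(f,254+dx,117)[2] for dx in(-16,-14,14,16)])
k=plane(f,*A(193,95),.1272-.035*.17);print((k-plane(f,*A(193,431),.1272))[:2])
R,t=RT(f);print(-R.T@t)
```

```text
peg [ 0.48816191 -0.059102  ] [ 0.4891 -0.0591]
0.1255 [ 0.4888301  -0.05950961] hole-peg along 0.7368093584692748 lat -0.26409127473003513
0.1272 [ 0.48880262 -0.05950732] hole-peg along 0.7094334357632726 lat -0.26740488569685683
0.129 [ 0.48877352 -0.0595049 ] hole-peg along 0.680447164662743 lat -0.27091341495586124
depth h3 rim [np.float64(0.12440653113295776), np.float64(0.1248387711006656), np.float64(0.12439801559561121), np.float64(0.12478959258941641)]
[-0.03260125  0.00678042]
[ 0.48587105 -0.05926301  0.30855344]
```

Request:
move_arm([
  [[0.0002,0.0001,-0.005],0,0.1],
  [[0.0005,0.0002,-0.01],0,0.1],
  [[0.001,0,-0.014],0,0.1],
  [[0.0016,0,-0.017],0,0.1],
  [[0.0016,0,-0.017],0,0.1],
])

```text
t: 6.18
tool_pos: [0.5561, -0.0727, 0.1283]
tool_rot: [-0.703, 0.704, -0.071, 0.071]
wrist_force: [2.4, -1.2, -0.9]
opening: 0.17
```

Run:
```python
from h import *
f=grab('wrist','w5.png')
s=sensors.sense();print(s['t'],s['tool_pos'],s['wrist_force'],s['moment'],s['opening'])
im=cv2.cvtColor(f['color'],cv2.COLOR_RGB2BGR)
cv2.imwrite('pics/w5z.png',cv2.resize(im[45:145,222:292],None,fx=6,fy=6,interpolation=cv2.INTER_CUBIC))
```

```text
6.225 [ 0.55604922 -0.07268891  0.12845518] [ 2.53877009  0.35814992 -1.11646939] [-0.14495636 -0.62933056 -0.01493041] 0.17245485131111116
```

View pics/w5z.png

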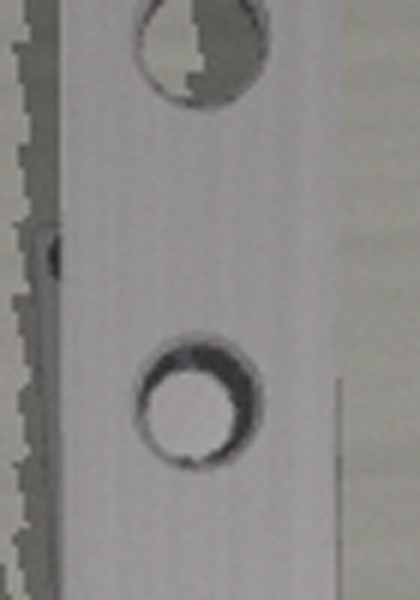

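```bash
cat > ph.py <<'E'
from h import *
from plan import u
def rep(f,pegpx,holepx,zh,o=(222,45),k=6):
    A=lambda q:(o[0]+(q[0]+.5)/k-.5,o[1]+(q[1]+.5)/k-.5)
    n=np.array([-u[1],u[0]]);p=plane(f,*A(pegpx),.109)[:2];h=plane(f,*A(holepx),zh)[:2];d=(h-p)*1000
    print('peg',p,'hole',h,'along',d@u,'lat',d@n,'xy',d)
E
python3 - <<'E'
from ph import *
f=dict(np.load('last_wrist.npz'))
rep(f,(190,414),(200,402),.1157)
from scipy.spatial.transform import Rotation as Ro
E
```

```text
peg [ 0.48851695 -0.05909274] hole [ 0.48753553 -0.05785942] along -1.2105267401076436 lat 1.009406751469051 xy [-0.98142476  1.2333217 ]
```

Request:
move_arm([
  [[0.0008,-0.0011,0],0,0.1],
  [[0.0008,-0.0011,-0.001],0,0.1],
  [[0.0008,-0.0011,-0.001],0,0.1],
])

```text
t: 6.6
tool_pos: [0.5571, -0.0738, 0.1276]
tool_rot: [-0.703, 0.704, -0.071, 0.071]
wrist_force: [3.2, -1.1, -0.7]
opening: 0.172
```

Run:
```python
from h import *
f=grab('wrist','w6.png')
s=sensors.sense();print(s['t'],s['tool_pos'],s['wrist_force'],s['moment'],s['opening'])
im=cv2.cvtColor(f['color'],cv2.COLOR_RGB2BGR)
cv2.imwrite('pics/w6z.png',cv2.resize(im[45:145,222:292],None,fx=6,fy=6,interpolation=cv2.INTER_CUBIC))
```

```text
6.65 [ 0.55718734 -0.07382909  0.12769262] [ 2.65004321 -1.59009507 -0.95621993] [-0.19651032 -0.87478074  0.03021368] 0.16943611155225197
```

View pics/w6z.png

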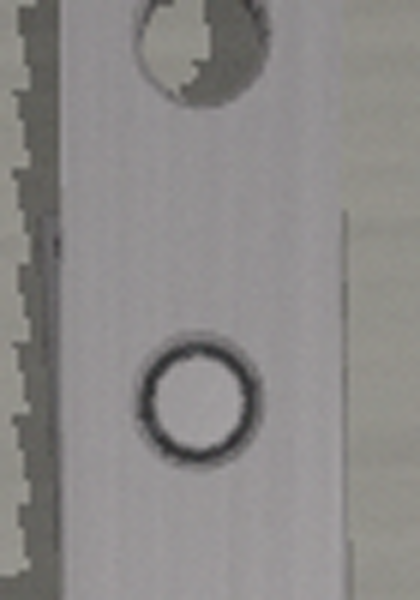

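Run:
```python
from ph import *
f=dict(np.load('last_wrist.npz'))
rep(f,(199,402),(199,399),.115)
a=plane(f,255,112,.115);b=plane(f,255,112,.1);print((a-b)*1000)
```

```text
peg [ 0.48860788 -0.05910267] hole [ 0.48831548 -0.05907729] along -0.29149615839004567 lat -0.034264450272886215 xy [-0.29240345  0.02538279]
[-0.03910797 -0.09047145 15.        ]
```

Request:
move_arm([
  [[0.0003,-0.0001,-0.002],0,0.1],
  [[0.0006,-0.0001,-0.004],0,0.1],
  [[0.0009,-0.0002,-0.006],0,0.1],
  [[0.0012,-0.0002,-0.008],0,0.1],
  [[0.0012,-0.0002,-0.008],0,0.1],
])

```text
t: 7.28
tool_pos: [0.5581, -0.074, 0.1194]
tool_rot: [-0.703, 0.704, -0.071, 0.071]
wrist_force: [3.0, 0.4, -1.5]
opening: 0.175
```

Run:
```python
from h import *
f=grab('wrist','w7.png')
s=sensors.sense();print(s['t'],s['tool_pos'],s['wrist_force'],s['moment'],s['opening'])
im=cv2.cvtColor(f['color'],cv2.COLOR_RGB2BGR)
cv2.imwrite('pics/w7z.png',cv2.resize(im[35:135,222:292],None,fx=6,fy=6,interpolation=cv2.INTER_CUBIC))
```

```text
7.325 [ 0.55808299 -0.07401112  0.11949286] [ 2.82013365 -0.56482639 -1.70950781] [-0.07560203 -0.68296538 -0.05400456] 0.1696456448835589
```

View pics/w7z.png

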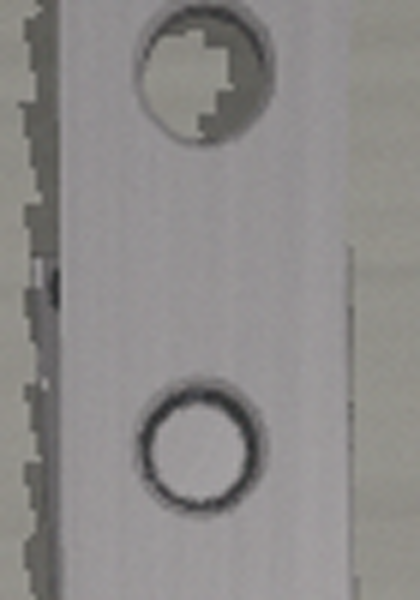

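Request:
move_arm([
  [[0.0006,-0.0001,-0.0025],0,0.1],
  [[0.001,-0.0002,-0.005],0,0.1],
  [[0.0014,-0.0003,-0.0075],0,0.1],
  [[0.0017,-0.0004,-0.01],0,0.1],
  [[0.0017,-0.0004,-0.01],0,0.1],
])

```text
t: 7.95
tool_pos: [0.5599, -0.0744, 0.1094]
tool_rot: [-0.703, 0.704, -0.071, 0.071]
wrist_force: [2.2, -0.8, -0.8]
opening: 0.173
```

Run:
```python
from h import *
f=grab('wrist','w8.png')
s=sensors.sense();print(s['t'],s['tool_pos'],s['wrist_force'],s['moment'],s['opening'])
im=cv2.cvtColor(f['color'],cv2.COLOR_RGB2BGR)
cv2.imwrite('pics/w8z.png',cv2.resize(im[35:135,222:292],None,fx=6,fy=6,interpolation=cv2.INTER_CUBIC))
```

```text
8.0 [ 0.55982606 -0.07440762  0.10951241] [ 1.42194692 -0.43544516 -1.31975416] [-0.05222427 -0.4575562  -0.02411649] 0.16976878900985184
```

View pics/w8z.png

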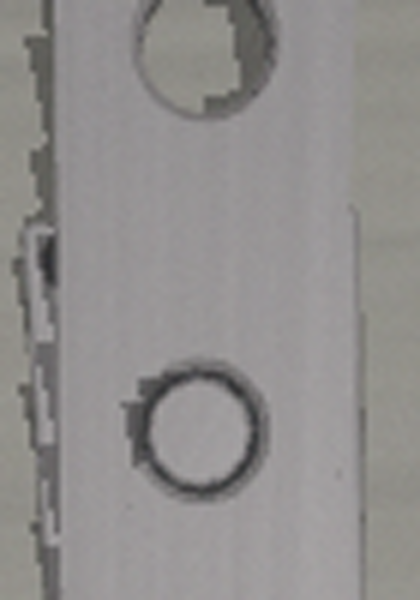

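Request:
move_arm([
  [[0.0001,0,-0.001],0,0.1],
  [[0.0003,-0.0001,-0.002],0,0.1],
  [[0.0004,-0.0001,-0.003],0,0.1],
  [[0.0004,-0.0001,-0.0036],0,0.1],
  [[0.0004,-0.0001,-0.0036],0,0.1],
])

```text
t: 8.62
tool_pos: [0.5604, -0.0745, 0.1061]
tool_rot: [-0.704, 0.704, -0.071, 0.071]
wrist_force: [2.6, -0.8, 0.5]
opening: 0.172
```

Run:
```python
from h import *
f=grab('wrist','w9.png');g=grab('side','s9.png')
s=sensors.sense();print(s['t'],s['tool_pos'],s['wrist_force'],s['moment'],s['opening'])
im=cv2.cvtColor(g['color'],cv2.COLOR_RGB2BGR)
cv2.imwrite('pics/s9z.png',cv2.resize(im[140:270,190:340],None,fx=5,fy=4.6,interpolation=cv2.INTER_CUBIC))
```

```text
8.725 [ 0.56042229 -0.07447495  0.10606817] [ 3.1092101  -0.20324951  0.84637304] [-0.08123194 -0.56696489 -0.01548722] 0.17153160192172634
```

View pics/w9.png

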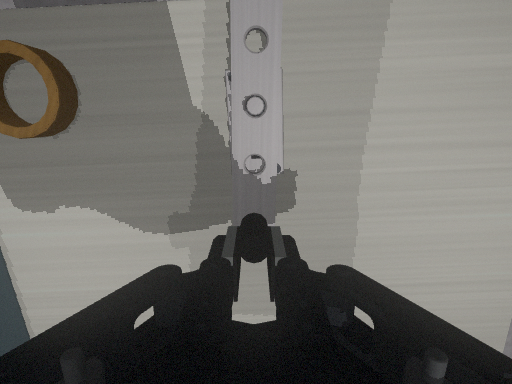

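View pics/s9z.png

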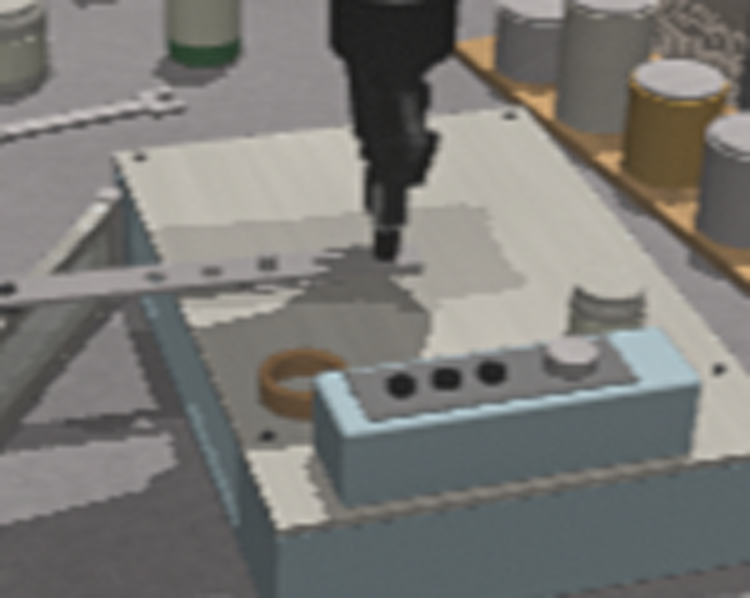

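Request:
move_arm([
  [[0,0,0],0,0.3],
  [[0,0,0],0,0.5],
  [[0,0,0],0,0.7],
  [[0,0,0],0,0.8],
  [[0,0,0],0,0.8],
])

```text
t: 9.35
tool_pos: [0.5602, -0.0745, 0.106]
tool_rot: [-0.704, 0.704, -0.071, 0.071]
wrist_force: [-0.4, 0.2, -0.3]
opening: 0.801
```

Request:
move_arm([
  [[0,0,0.015],0,0.8],
  [[0,0,0.03],0,0.8],
  [[0,0,0.06],0,0.8],
  [[0,0,0.1],0,0.8],
  [[0,0,0.13],0,0.8],
])

```text
t: 9.98
tool_pos: [0.5607, -0.0747, 0.2389]
tool_rot: [0.704, -0.703, 0.07, -0.072]
wrist_force: [-0.5, 0.2, 0.4]
opening: 0.798
```

Request:
move_arm([
  [[0,0,0.02],0,0.8],
  [[0,0,0.02],0,0.8],
  [[0,0,0.02],0,0.8],
])

```text
t: 10.35
tool_pos: [0.56, -0.0745, 0.256]
tool_rot: [0.704, -0.703, 0.071, -0.071]
wrist_force: [-0.3, 0.7, 0.3]
opening: 0.801
```

Run:
```python
from h import *
f=grab('wrist','w10.png');g=grab('side','s10.png')
s=sensors.sense();print(s['t'],s['tool_pos'],s['wrist_force'],s['opening'])
im=cv2.cvtColor(g['color'],cv2.COLOR_RGB2BGR)
cv2.imwrite('pics/s10z.png',cv2.resize(im[140:270,190:340],None,fx=5,fy=4.6,interpolation=cv2.INTER_CUBIC))
im=cv2.cvtColor(f['color'],cv2.COLOR_RGB2BGR)
cv2.imwrite('pics/w10z.png',cv2.resize(im[0:180,180:330],None,fx=3.3,fy=3.3,interpolation=cv2.INTER_CUBIC))
for v in (40,60,75,100,130,150): print(v,[round(pt(f,u,v)[2],4) for u in (246,262)])
```

```text
10.45 [ 0.55989594 -0.07444874  0.25546413] [-0.10569113 -0.69972192 -0.54618662] 0.7989687981159386
40 [np.float64(0.0987), np.float64(0.098)]
60 [np.float64(0.099), np.float64(0.0991)]
75 [np.float64(0.0991), np.float64(0.0981)]
100 [np.float64(0.0985), np.float64(0.0998)]
130 [np.float64(0.0983), np.float64(0.0976)]
150 [np.float64(0.0979), np.float64(0.0977)]
```

View pics/w10z.png

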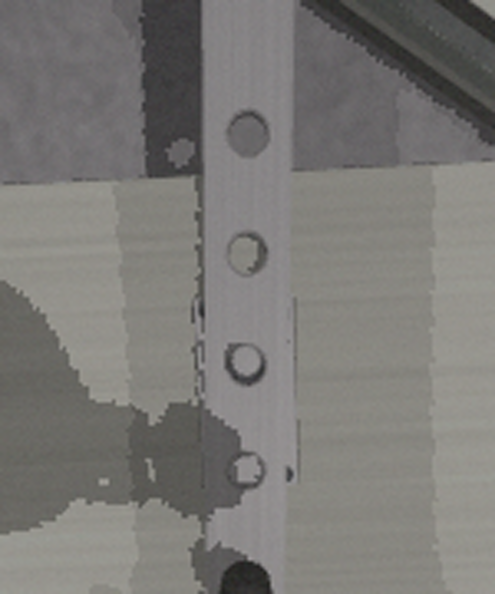

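View pics/s10z.png

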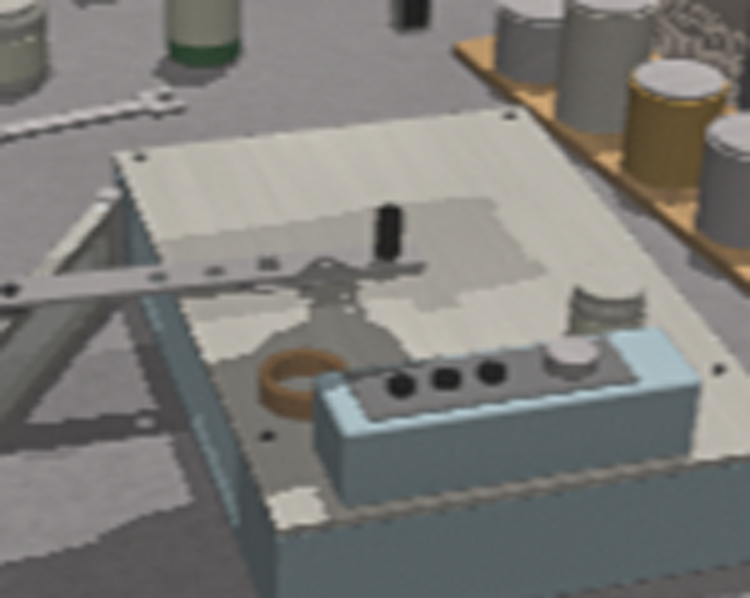

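Run:
```python
from h import *
print(bot.close_job())
```

```text
the job is handed in; nothing more can be done
None
```

The guard is open and held: the peg stands through the stay's third hole, the stay lies flat, and I let go and raised the gripper clear before handing in.

- **What I did:** I gripped the stay by its knob, lifted the knob end 40 mm and swung it so the third hole was over the peg. Before lowering, I moved it about 1.4 mm using the wrist camera. The wrist force readings between moves stayed under about 4 N.
- **Last checks:** After release, the wrist camera showed the peg in the third of the four holes. The stay's top face measured 98–99 mm along the stretch I could see, which fits a level bar (100 mm nominal) given the camera's 2 mm accuracy. The side view showed the guard still open and the tape roll and small tin apparently unmoved. I worked the opening out as about 0.60 rad from positions and did not measure it again after release.
- **Disagreements:** My machine position from the top camera was about 3–4 mm off the wrist camera's, and one early hole-to-peg measurement was about 1 mm off. I trusted the wrist camera for both.
- **Time:** The job took about 10.5 s of the 64 s allowed.

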